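# Hold the sample cell in the polariscope's light path

## Task

Press the lid of the long glass sample cell fully home while the cell stands in the rack. Then grip the cell by its two long frosted sides only (fingers off the clear end windows, and do not lift it by the lid), take it, always upright, to the polariscope and hold it still there in the light path: midway between lamp and analyser, centred on their common axis, end windows facing them. The job finishes with the gripper still holding the cell there; leave everything else on the bench where it is.

Things in the scene. Friction and masses are not known exactly. Their poses are not given: they have to be found in the camera images.
- cell_center (a point): Centre (half-way up) of the long sample cell, an upright loose glass box 20 mm (its x) by 54 mm (its y) by 45 mm tall (its z), about 0.1 kg with its lid. Its two long sides (facing +x and -x) are frosted, whitish, over 49 mm of their length; its two short ends (+y and -y) are clear windows with amber behind.
- cell: The same cell; origin at the centre of its underside, axes as above. It stands in the long slot of the rack, its foot 10 mm deep, so at the start its centre lies 26.5 mm above the table and its glass reaches 35 mm above the rack's top.
- lid_top (a point): Centre of the top face of the cell's white push-in lid; the face is 15 mm (x) by 46 mm (y), and the lid's plate is 7 mm tall, narrower than the glass by 2.5 mm on each long side. With the lid home this point is 29.5 mm above the cell's centre.
- lid (a joint): Height (m) by which the lid stands up from its seat: 0 is fully home, 0.006 the most. It starts 4 to 5.5 mm up, slides stiffly (about 3 N, then a hard stop at 0) and stays where it is left.
- lid_plate: The lid's plate (moves with the lid; origin on its underside's centre, axes as the cell).
- window_a: Clear end window of the cell on its +y end, 18 mm wide, 44 mm tall, 2.5 mm thick (origin and axes as cell).
- window_b: The same at the -y end.
- rack: Grey plastic cuvette rack, a fixed block 60 mm (x) by 170 mm (y), 14 mm tall; origin at the centre of its underside. It has one long slot (22 by 56 mm, 10 mm deep) towards its -y end for the long cell, and two small square slots on the same centre line, 65 and 95 mm to +y of the long one.
- slot (a point): Where the cell's centre lies when it stands in the rack's long slot: 40 mm to -y of the rack's centre, 26.5 mm above the table; axes as the rack.
- polariscope: Fixed bench polariscope; origin at the centre of its underside. Base 120 mm (x) by 360 mm (y), 19 mm tall. White lamp house with a round lit window, 105 by 84 mm, 195 mm tall, at its +y end; black analyser ring, 94 mm across, its top 177 mm above the table, with a camera behind it, at its -y end. The light runs along its y.
- beam (a point): Centre of the light path: 130 mm above the table, half-way between the lamp window and the analyser, which stand 170 mm apart (84 mm or more free to each side of this point); axes as the polariscope, y along the light. Nothing else stands in the gap; it is open above and to both sides (x).
- cuvette_a: Bystander: small stoppered cuvette 12.5 by 12.5 by 50 mm in the rack's small slot nearer the cell.
- cuvette_b: Bystander: the same in the far small slot.
- tin_a: Bystander: round aluminium sample tin with an amber face, 47 mm across, 18 mm tall, beyond the rack.
- tin_b: Bystander: the same with a plain lid, on the robot's side of the rack.
- jar: Bystander: amber glass jar with a brass lid, 54 mm across, 65 mm tall, beyond the rack.
- spatula: Bystander: slim steel laboratory spatula with a black grip, 155 mm long, 8 mm tall, lying on the robot's side of the polariscope.
- case: Bystander: small white rounded plastic case, 46 by 62 by 22 mm, lying at the far middle of the bench.
There are look-alikes about, which are no part of the job. What is shaped like the rack but green is not meant.

How it is judged:
By the outcome, as a careful person would: the job done as asked, in the order asked, and still so for the second after the job is handed in, while the arm keeps its last pose, push and grip.
It also fails if it takes over 56 s, if anything falls off the work surface, if the arm or the gripper's body presses on something with over 40 N, if the wrist force passes 120 N, or if a joint passes its speed limit or range.

## Robot

A 6-joint arm with a two-finger parallel gripper is mounted at the origin on the work surface. World frame = base frame: x ahead of the robot, y to its left, z up, the work surface at z = 0. Lengths are in m, angles in rad, forces in N, time in s.
With the tool pointing down it reaches from about 0.25 to 0.725 m from the base axis. Payload 4 kg.
Tool frame: the origin (TCP) lies midway between the tips of the shut fingers; the grasp point (between the pads) lies 19 mm behind it; z points along the fingers, y is the line along which they close (so a half turn about z gives the same grasp; the last joint's range is limited). The gripper opens to 85 mm and grips with 20 to 120 N. Pads are 22 mm wide; open, the fingers measure 114 mm over their backs; the gripper's body (76 mm by 85 mm) begins 54 mm behind the grasp point. The pads swing forward as they close: fully open they stand 13 mm farther back than shut.
Start: joints at [-1.222, 0.241, 0.005, 1.335, 0, 1.571], TCP at [0.171, -0.47, 0.231] pointing down, gripper open.
Joint ranges: [-2.72, 2.72], [-1.05, 1.87], [-1.09, 1.28], [-1.99, 2.15], [-1.42, 1.44], [-3.14, 3.14]. Speed limits (rad/s): [2.79, 2.79, 3.14, 3.14, 3.14, 3.14].

## Interface

Orientations are given as a unit quaternion [x, y, z, w].
In Python, from workcell import monitor, vision, job gives the robot as it stands.
- The arm moves only by the tool move_arm, never from a script. Its argument "moves" is a list that holds one entry, the list of rows, each a list of 5 numbers: the shift along the world's x, y, z in m, then the turn about the world's z in degrees, then the opening in per cent of the stroke, from 0 (shut) to 100 (fully open). In form: [[[x, y, z, turn, gripper], ...]]. A call has 1 to 5 rows; each row is the pose to reach, as a shift and turn from the pose commanded when the call began; what a row does not reach only later rows make up. A row lasts 1/8 s, in which the tool goes at most 62.5 mm and 10.7 degrees, less where a joint would pass 70% of its speed; a pose out of reach is approached as far as the arm can. A call with a gripper value outside its range is refused whole. The fingers move at their own pace and stop on an object; the grip force is fixed at half the most. Time passes only in rows, so rows that repeat a pose let the fingers close. It gives the time, the measured TCP pose, the force, the opening and the grip force at its end, in the units of the state.
- monitor.get_obs(): the state, without advancing time (a new reading comes with each control period).
- vision.camera(name): name is "scene" or "side" or "wrist"; returns a dict with "color" (384x512x3 uint8, red, green, blue), "camera_matrix" (3x3 intrinsics, pixels), "eye" and "attitude" of the camera in the world; the wrist camera has in their place "hand_eye" (4x4, takes a point from camera to tool coordinates, whose origin is the TCP and whose axes are the flange's). Camera axes: x right, y up, looking along -z (the intrinsics and any distortion apply to the point x, -y, -z); pixel columns grow to the right and rows downward; lengths in m; the calibration is good to about 2 mm. The wrist camera is an equidistant fisheye: a pixel r from the principal point sees the ray r / f radians off the axis. A picture is of the moment at which its call begins: read the wrist's pose just before it. There is no depth.
- job.job_done(): hands the job in; it is judged then, once.
The state is a dict: "clock": time; "joint_pos": joint angles; "joint_vel": joint speeds; "tau": joint torques, N m; "eef_pos": TCP position; "tool_rot": TCP orientation; "ft_force": force on the tool from outside, world axes, zero at the start; "ft_torque": the same for the moment, N m; "grip_width": finger opening in m; "grasp_force": force on a finger pad.
Only numpy, scipy, OpenCV 4.12 (cv2) and the standard library are available. Lean on these libraries where they do the work, as an engineer would, in place of code of your own. Each camera call takes 0.05 s, during which the arm holds its last target. There are 200 camera calls.

## Working session

There is one attempt and no reset: what is moved stays moved. The work goes in short steps, Python scripts to look and compute and a tool call to move; the robot and the scene stay as the last step left them, time stands still between calls to the robot, and variables do not carry over. Pictures are saved under pics/ and viewed, at most 10 in all, crops included, and the job is handed in when it is done.

Besides the shell and the picture viewer there is one more tool, called after "Request:" by a JSON object that holds its "fn" and its "kwargs". move_arm: Moves the arm, as the interface text tells. Its arguments: {"type":"object","properties":{"moves":{"type":"array","items":{"type":"array","items":{"type":"array","items":{"type":"number"}}}}},"required":["moves"]}

```bash
mkdir -p pics; cat > h.py <<'E'
import numpy as np, cv2
from workcell import monitor, vision, job
from scipy.spatial.transform import Rotation as R
def shot(name,fn):
    o=monitor.get_obs(); c=vision.camera(name); cv2.imwrite('pics/'+fn,c['color'][:,:,::-1]); 
    np.savez('pics/'+fn[:-4]+'.npz',pos=o['eef_pos'],rot=o['tool_rot'],**{k:np.array(v) for k,v in c.items()})
    return o,c
E
python3 - <<'E'
from h import *
o,c=shot('scene','s1.png'); o,d=shot('side','d1.png'); o,w=shot('wrist','w1.png')
for x in (c,d,w): print({k:np.array(v).round(4).tolist() for k,v in x.items() if k!='color'})
print({k:np.array(v).round(4).tolist() for k,v in o.items()})
E
```

```text
{'camera_matrix': [[365.5959, 0.0, 255.358], [0.0, 365.5959, 190.1473], [0.0, 0.0, 1.0]], 'eye': [1.1523, -0.1705, 0.894], 'attitude': [0.2776, 0.2162, 0.5883, 0.7281]}
{'camera_matrix': [[465.7665, 0.0, 256.6394], [0.0, 465.7665, 191.6989], [0.0, 0.0, 1.0]], 'eye': [-0.0031, 0.7584, 0.9141], 'attitude': [-0.1112, 0.3952, 0.8808, -0.2358]}
{'camera_matrix': [[297.3186, 0.0, 253.8683], [0.0, 297.3186, 189.5559], [0.0, 0.0, 1.0]], 'hand_eye': [[-0.0004, 0.9595, 0.2818, 0.0711], [1.0, 0.0005, -0.0001, 0.0003], [-0.0002, 0.2818, -0.9595, -0.1434], [0.0, 0.0, 0.0, 1.0]]}
{'clock': 0.1, 'joint_pos': [-1.222, 0.2413, 0.0039, 1.3352, -0.0001, 1.5708], 'joint_vel': [0.0018, 0.0002, 0.0048, -0.0011, -0.0003, 0.0008], 'tau': [0.0005, -37.3139, 25.301, 0.0108, -0.0, 0.0], 'eef_pos': [0.1707, -0.4694, 0.2305], 'tool_rot': [0.9848, 0.1735, -0.0002, -0.0009], 'ft_force': [0.0699, 0.9818, 0.6943], 'ft_torque': [0.0123, -0.0184, -0.0065], 'grasp_force': 0.0, 'grip_width': 0.0852}
```

View pics/s1.png

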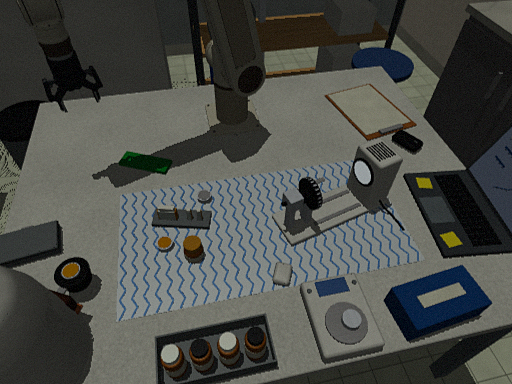

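View pics/d1.png

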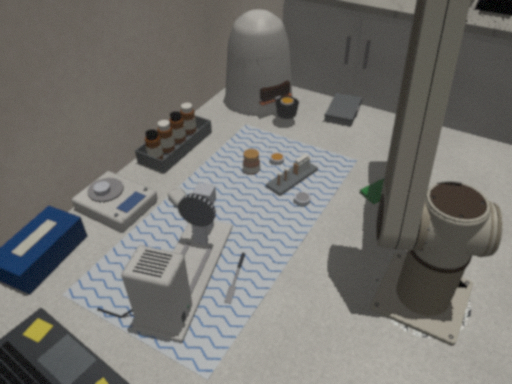

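The scene view shows the grey rack at about (182,217) with the cell on its left at (166,213). The polariscope is at about (345,205), with lamp (375,172) and analyser (310,192). The side view shows the rack at (292,177) and the polariscope at (185,270). Next I'll enlarge both areas and cast rays.

```bash
cat >> h.py <<'E'
def ray(d,uv):
    K=d['camera_matrix']; uv=np.atleast_2d(np.array(uv,float))
    p=np.c_[(uv[:,0]-K[0,2])/K[0,0],(uv[:,1]-K[1,2])/K[1,1]]
    if 'eye' in d: 
        v=np.c_[p[:,0],-p[:,1],-np.ones(len(p))]; return np.array(d['eye']),R.from_quat(d['attitude']).apply(v)
    th=np.linalg.norm(p,axis=1,keepdims=True); s=np.sinc(th/np.pi)
    v=np.c_[p[:,0:1]*s,-p[:,1:2]*s,-np.cos(th)]
    H=d['hand_eye']; T=R.from_quat(d['rot']); return T.apply(H[:3,3])+d['pos'],T.apply(v@H[:3,:3].T)
def plane(d,uv,z):
    e,v=ray(d,uv); return e+v*((z-e[2])/v[:,2])[:,None]
def proj(d,P):
    P=np.atleast_2d(P); K=d['camera_matrix']
    if 'eye' in d: c=R.from_quat(d['attitude']).inv().apply(P-d['eye']); q=np.c_[c[:,0],-c[:,1]]/-c[:,2:]
    else:
        T=R.from_quat(d['rot']); H=d['hand_eye']; c=(T.inv().apply(P-d['pos'])-H[:3,3])@H[:3,:3]
        n=np.hypot(c[:,0],c[:,1])[:,None]; q=np.c_[c[:,0],-c[:,1]]/n*np.arctan2(n,-c[:,2:])
    return q*K[0,0]+K[:2,2]
def load(fn): return dict(np.load('pics/'+fn+'.npz'))
def crop(d,x,y,w,h,s): return cv2.resize(d['color'][y:y+h,x:x+w,::-1],None,fx=s,fy=s,interpolation=cv2.INTER_CUBIC)
E
python3 - <<'E'
from h import *
s=load('s1'); d=load('d1')
a=crop(s,140,190,100,75,4); b=crop(s,265,135,150,112,400/150); c=crop(d,240,140,100,75,4); e=crop(d,105,180,150,160,1.875)
im=np.zeros((600,800,3),np.uint8)
for q,(x,y) in ((a,(0,0)),(b,(400,0)),(c,(0,300)),(e,(400,300))): im[y:y+q.shape[0],x:x+q.shape[1]]=q[:600-y,:800-x]
cv2.imwrite('pics/m1.png',im)
print(plane(s,[[182,217],[166,213],[152,227],[210,227],[212,210],[154,208]],.014).round(3))
print(plane(s,[[290,242],[365,212],[275,215],[398,205]],.019).round(3))
E
```

```text
[[ 0.462 -0.233  0.014]
 [ 0.436 -0.279  0.014]
 [ 0.48  -0.322  0.014]
 [ 0.515 -0.156  0.014]
 [ 0.454 -0.142  0.014]
 [ 0.41  -0.314  0.014]]
[[0.617 0.058 0.019]
 [0.56  0.311 0.019]
 [0.515 0.04  0.019]
 [0.556 0.422 0.019]]
```

View pics/m1.png

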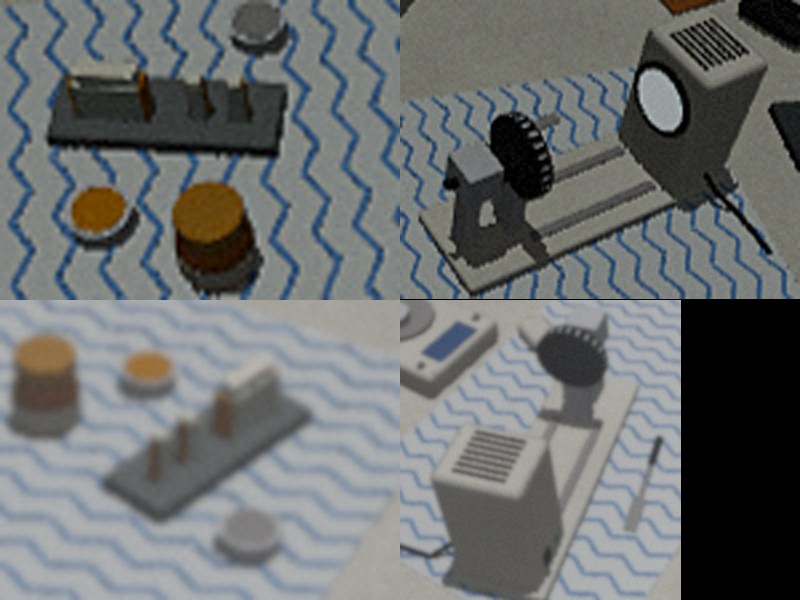

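The crops show the rack's top corners at (48,138), (278,148) and (287,83), with the cell's lid centre near (105,72). The lit window's centre is about (662,99), the analyser ring's about (525,155). The polariscope base corners are (420,213) and (470,285).

```bash
python3 - <<'E'
from h import *
s=load('s1'); d=load('d1')
A=lambda x,y:[140+x/4,190+y/4]
B=lambda x,y:[265+(x-400)*.375,135+y*.375]
D=lambda x,y:[105+(x-400)/1.875,180+(y-300)/1.875]
C=lambda x,y:[240+x/4,140+(y-300)/4]
print('rack',plane(s,[A(48,138),A(278,148),A(287,83)],.014).round(3).tolist())
print('rackside',plane(d,[C(103,483),C(160,520),C(312,412)],.014).round(3).tolist())
print('lid',plane(s,[A(105,72)],.06).round(3).tolist(), plane(d,[C(252,380)],.06).round(3).tolist())
p=plane(s,[B(420,213),B(470,285),B(690,192)],.019);print('base',p.round(3).tolist())
q=plane(s,[B(662,99),B(528,155)],.13);print('win,ring',q.round(3).tolist(),q.mean(0),np.degrees(np.arctan2(*(q[0]-q[1])[[1,0]])))
print('lamp top side',plane(d,[D(433,470),D(530,490),D(553,438),D(470,425)],.195).round(3).tolist())
print('lamp top scene',plane(s,[B(655,17),B(733,95),B(765,65),B(690,2)],.195).round(3).tolist())
E
```

```text
rack [[0.471, -0.322, 0.014], [0.515, -0.158, 0.014], [0.456, -0.143, 0.014]]
rackside [[0.506, -0.152, 0.014], [0.45, -0.137, 0.014], [0.407, -0.305, 0.014]]
lid [[0.456, -0.272, 0.06]] [[0.441, -0.263, 0.06]]
base [[0.513, 0.033, 0.019], [0.617, 0.062, 0.019], [0.548, 0.345, 0.019]]
win,ring [[0.497, 0.305, 0.13], [0.544, 0.135, 0.13]] [0.52051086 0.22006493 0.13      ] 105.5679533205653
lamp top side [[0.523, 0.392, 0.195], [0.418, 0.362, 0.195], [0.44, 0.294, 0.195], [0.531, 0.324, 0.195]]
lamp top scene [[0.435, 0.307, 0.195], [0.562, 0.337, 0.195], [0.529, 0.389, 0.195], [0.42, 0.355, 0.195]]
```

Request:
{"fn": "move_arm", "kwargs": {"moves": [[[0.045,0.032,-0.01,9,0],[0.09,0.064,-0.02,18,0],[0.135,0.096,-0.03,27,0],[0.18,0.128,-0.04,36,0],[0.225,0.16,-0.05,45,0]]]}}

```text
clock: 0.78
eef_pos: [0.397, -0.3086, 0.1808]
tool_rot: [0.842, 0.539, -0.0, -0.0]
ft_force: [0.6, -0.3, -0.1]
grip_width: -0.0001
grasp_force: 0.0
```

Request:
{"fn": "move_arm", "kwargs": {"moves": [[[0.025,0.02,0,5,0],[0.054,0.041,0,10,0],[0.054,0.041,0,10,0],[0.054,0.041,0,10,0]]]}}

```text
clock: 1.27
eef_pos: [0.4493, -0.2688, 0.1809]
tool_rot: [0.794, 0.608, -0.0, -0.0]
ft_force: [-0.6, -0.3, -0.4]
grip_width: 0.0001
grasp_force: 0.0
```

```bash
python3 - <<'E'
from h import *
o,w=shot('wrist','w2.png'); w=load('w2')
print(o['eef_pos'],R.from_quat(o['tool_rot']).as_matrix().round(3).tolist(),o['clock'],o['ft_force'])
print(proj(w,[[.4495,-.2685,.061]]))
cv2.imwrite('pics/w2b.png',cv2.resize(w['color'][:,:,::-1],(800,600),interpolation=cv2.INTER_CUBIC))
E
```

```text
[ 0.44932917 -0.26884802  0.18089352] [[0.259, 0.966, -0.001], [0.966, -0.259, 0.0], [-0.0, -0.001, -1.0]] 1.275 [-0.62860711 -0.2513891  -0.36867494]
[[254.44561013 182.5611993 ]]
```

View pics/w2b.png

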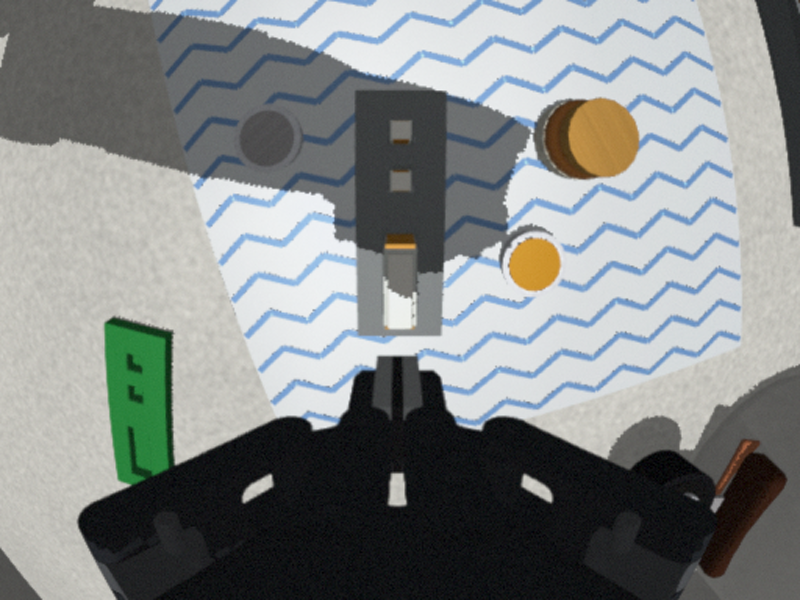

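The wrist view shows the lid at columns 387–414 and rows 247–329 (800-wide scale), and the rack spans columns 356–446. The yaw is right and the cell sits about 2 mm towards tool +y. I'll refine that with edge profiles.

```bash
python3 - <<'E'
from h import *
w=load('w2'); g=w['color'].astype(float).mean(2)
print('rows lit',g[193:208].mean(0)[240:273].round().tolist())
print('rows shade',g[164:178].mean(0)[240:273].round().tolist())
print('col',[ (i,int(v)) for i,v in enumerate(g[:,252:261].mean(1)) if 148<i<220])
print('rack top', g[70:74].mean(0)[222:292].round().astype(int).tolist()); print('rack bot', g[206:211].mean(0)[222:292].round().astype(int).tolist())
# rays for nominal grid
for uv in ([256,158],[256,211]): print(uv,plane(w,[uv],.061))
E
```

```text
rows lit [137.0, 137.0, 137.0, 137.0, 135.0, 163.0, 209.0, 213.0, 221.0, 233.0, 238.0, 238.0, 238.0, 238.0, 238.0, 238.0, 238.0, 238.0, 237.0, 237.0, 237.0, 237.0, 236.0, 208.0, 197.0, 215.0, 176.0, 137.0, 135.0, 136.0, 135.0, 135.0, 135.0]
rows shade [138.0, 138.0, 138.0, 136.0, 127.0, 113.0, 103.0, 97.0, 103.0, 110.0, 111.0, 111.0, 112.0, 112.0, 111.0, 112.0, 111.0, 112.0, 111.0, 112.0, 112.0, 112.0, 111.0, 109.0, 100.0, 96.0, 85.0, 80.0, 75.0, 73.0, 75.0, 74.0, 76.0]
col [(149, 51), (150, 47), (151, 47), (152, 49), (153, 46), (154, 46), (155, 60), (156, 117), (157, 148), (158, 152), (159, 119), (160, 101), (161, 98), (162, 95), (163, 107), (164, 110), (165, 111), (166, 111), (167, 111), (168, 111), (169, 112), (170, 110), (171, 111), (172, 112), (173, 111), (174, 111), (175, 111), (176, 111), (177, 112), (178, 111), (179, 110), (180, 111), (181, 111), (182, 111), (183, 111), (184, 111), (185, 112), (186, 115), (187, 137), (188, 162), (189, 184), (190, 210), (191, 236), (192, 238), (193, 238), (194, 237), (195, 238), (196, 238), (197, 237), (198, 237), (199, 237), (200, 237), (201,
[... 284 characters left out ...]
 61, 59, 61, 60, 60, 61, 61, 60, 61, 61, 60, 61, 61, 60, 61, 60, 61, 60, 60, 61, 60, 61, 62, 60, 62, 60, 61, 60, 59, 62, 62, 60, 61, 62, 61, 61, 62, 61, 62, 61, 62, 60, 59, 62, 62, 60, 60, 61, 62, 60, 63, 79, 102, 111, 110, 111, 111, 111]
rack bot [234, 234, 235, 230, 230, 233, 209, 156, 138, 136, 137, 137, 137, 136, 138, 137, 136, 135, 137, 137, 136, 137, 139, 156, 177, 180, 203, 223, 229, 230, 230, 229, 230, 230, 230, 229, 229, 228, 228, 226, 224, 196, 181, 181, 159, 138, 136, 135, 135, 135, 135, 135, 135, 134, 135, 134, 134, 134, 133, 136, 157, 200, 207, 205, 202, 200, 198, 197, 204, 203]
[256, 158] [[ 0.4567796  -0.24678353  0.061     ]]
[256, 211] [[ 0.44370996 -0.29572537  0.061     ]]
```

```bash
python3 - <<'E'
from h import *
w=load('w2')
p=plane(w,[[255.9,162.4],[255.9,210.5]],.0605);print(p,np.linalg.norm(p[0]-p[1]),p.mean(0), p.mean(0)-w['pos'])
x=plane(w,[[248.2,200],[263,200]],.0605);print(np.linalg.norm(x[0]-x[1]))
g=plane(w,[[245.4,200],[266.3,200]],.049);print('glass',np.linalg.norm(g[0]-g[1]))
a=plane(w,[[227,72],[285.3,72]],.014).mean(0);b=plane(w,[[228.7,208],[282.3,208]],.014).mean(0);print('rack mid',a,b,np.degrees(np.arctan2(*(a-b)[1::-1])))
T=R.from_quat(w['rot']); print('lid off in tool',T.inv().apply(p.mean(0)-w['pos']),'glass',T.inv().apply(g.mean(0)-w['pos']),'rack',T.inv().apply(a-w['pos']),T.inv().apply(b-w['pos']))
E
```

```text
[[ 0.45562678 -0.25075476  0.0605    ]
 [ 0.44370313 -0.29539385  0.0605    ]] 0.04620413224955996 [ 0.44966495 -0.27307431  0.0605    ] [ 0.00033578 -0.00422629 -0.12039352]
0.013837173373262046
glass 0.020396593530331835
rack mid [ 0.47853013 -0.16735327  0.014     ] [ 0.43979256 -0.30924857  0.014     ] 74.7302811656225
lid off in tool [-0.00398664  0.00157544  0.12039186] glass [-0.02044179  0.00162158  0.13189287] rack [0.10560622 0.00207974 0.16688418] [-0.04148057  0.00148717  0.16689443]
```

Request:
{"fn": "move_arm", "kwargs": {"moves": [[[0,-0.004,-0.03,0,0],[0,-0.004,-0.06,0,0],[0,-0.004,-0.09,0,0],[0,-0.004,-0.113,0,0],[0,-0.004,-0.113,0,0]]]}}

```text
clock: 1.95
eef_pos: [0.4474, -0.2727, 0.0666]
tool_rot: [0.794, 0.608, -0.001, -0.002]
ft_force: [-0.1, -0.4, 0.2]
grip_width: 0.0002
grasp_force: 0.0
```

Request:
{"fn": "move_arm", "kwargs": {"moves": [[[0,0,-0.003,0,0],[0,0,-0.005,0,0],[0,0,-0.007,0,0],[0,0,-0.009,0,0],[0,0,-0.009,0,0]]]}}

```text
clock: 2.58
eef_pos: [0.4502, -0.273, 0.0596]
tool_rot: [0.793, 0.609, 0.0, 0.0]
ft_force: [0.0, -0.6, 0.0]
grip_width: -0.0001
grasp_force: 0.4
```

Request:
{"fn": "move_arm", "kwargs": {"moves": [[[0,0,-0.001,0,0],[0,0,-0.002,0,0],[0,0,-0.002,0,0]]]}}

```text
clock: 2.95
eef_pos: [0.4502, -0.273, 0.0575]
tool_rot: [0.793, 0.609, 0.0, 0.0]
ft_force: [-0.1, -1.3, 3.1]
grip_width: -0.0003
grasp_force: 1.3
```

Request:
{"fn": "move_arm", "kwargs": {"moves": [[[0,0,-0.001,0,0],[0,0,-0.001,0,0],[0,0,-0.001,0,0]]]}}

```text
clock: 3.32
eef_pos: [0.45, -0.273, 0.0563]
tool_rot: [0.793, 0.609, 0.0, 0.0]
ft_force: [0.8, -0.5, 2.9]
grip_width: -0.0003
grasp_force: 1.2
```

Sliding at 3 N, as expected. I'll press on to the hard stop.

Request:
{"fn": "move_arm", "kwargs": {"moves": [[[0,0,-0.0005,0,0],[0,0,-0.0005,0,0]]]}}

```text
clock: 3.58
eef_pos: [0.4502, -0.273, 0.0561]
tool_rot: [0.793, 0.609, 0.0, 0.0]
ft_force: [0.7, -0.2, 4.7]
grip_width: 0.0001
grasp_force: 2.1
```

Request:
{"fn": "move_arm", "kwargs": {"moves": [[[0,0,-0.0005,0,0],[0,0,-0.0005,0,0]]]}}

```text
clock: 3.82
eef_pos: [0.4502, -0.2731, 0.056]
tool_rot: [0.793, 0.609, 0.0, 0.0]
ft_force: [-0.8, -0.3, 7.0]
grip_width: -0.0003
grasp_force: 3.7
```

Request:
{"fn": "move_arm", "kwargs": {"moves": [[[0,0,-0.0005,0,0],[0,0,-0.0005,0,0]]]}}

```text
clock: 4.08
eef_pos: [0.4503, -0.2731, 0.056]
tool_rot: [0.793, 0.609, 0.0, 0.001]
ft_force: [-0.4, 0.3, 10.4]
grip_width: -0.0002
grasp_force: 5.1
```

The stop was reached at z = 0.056 and the force is rising with no travel. One firmer push to be sure, then retreat and open.

Request:
{"fn": "move_arm", "kwargs": {"moves": [[[0,0,-0.001,0,0],[0,0,-0.001,0,0],[0,0,0.0015,0,0],[0,0,0.01,0,0]]]}}

```text
clock: 4.58
eef_pos: [0.4486, -0.2721, 0.0639]
tool_rot: [0.793, 0.609, -0.001, -0.002]
ft_force: [-0.0, 0.7, -0.5]
grip_width: -0.0001
grasp_force: 0.0
```

Request:
{"fn": "move_arm", "kwargs": {"moves": [[[0,0,0.025,0,0],[0,0,0.055,0,30],[0,0,0.055,0,60],[0,0,0.055,0,60],[0,0,0.055,0,60]]]}}

```text
clock: 5.2
eef_pos: [0.449, -0.2723, 0.1184]
tool_rot: [0.793, 0.609, -0.001, -0.001]
ft_force: [-0.8, 0.5, -0.2]
grip_width: 0.0511
grasp_force: 0.0
```

```bash
python3 - <<'E'
from h import *
o,w=shot('wrist','w3.png'); w=load('w3')
print(o['eef_pos'],o['grip_width'],o['clock'])
cv2.imwrite('pics/w3b.png',crop(w,180,130,150,112,5))
E
```

```text
[ 0.44895101 -0.27231109  0.11844537] 0.05108521272058901 5.2
```

View pics/w3b.png

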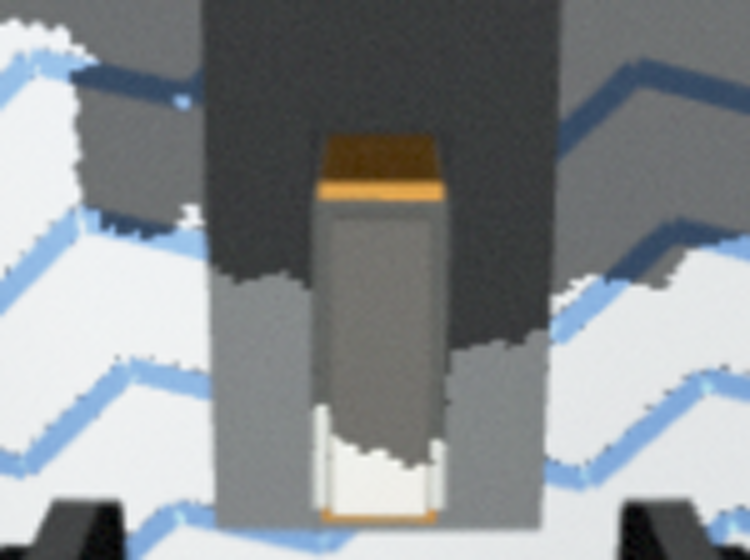

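The lid sits down in place and the cell is centred at column about 380, between the amber end strips at rows 182 and 524. The finger midline is at column about 372.

```bash
python3 - <<'E'
from h import *
w=load('w3')
p=plane(w,[[256.1,166.5],[256.1,235.0]],.0485);c=p.mean(0)
T=R.from_quat(w['rot']);print(np.linalg.norm(p[0]-p[1]),c,c-w['pos'],T.inv().apply(c-w['pos']))
a=plane(w,[[220.8,130],[292.2,130]],.014).mean(0);b=plane(w,[[223.3,234],[288.5,234]],.014).mean(0);print('rack angle',np.degrees(np.arctan2(*(a-b)[1::-1])), 'rack mid off',T.inv().apply(a-w['pos']),T.inv().apply(b-w['pos']))
E
```

```text
0.05498050220512884 [ 0.4497487  -0.27403822  0.0485    ] [ 0.00079769 -0.00172713 -0.06994537] [-0.00151678  0.00141141  0.06994056]
rack angle 74.7585996529134 rack mid off [0.05006348 0.00193093 0.10448002] [-0.04434342  0.00155687  0.10440645]
```

Request:
{"fn": "move_arm", "kwargs": {"moves": [[[0,-0.001,-0.03,0,60],[0,-0.001,-0.06,0,60],[0,-0.001,-0.085,0,60],[0,-0.001,-0.099,0,60],[0,-0.001,-0.099,0,60]]]}}

```text
clock: 5.88
eef_pos: [0.4489, -0.2733, 0.0195]
tool_rot: [0.793, 0.609, -0.001, -0.001]
ft_force: [0.3, -0.2, 0.2]
grip_width: 0.0513
grasp_force: 0.0
```

Request:
{"fn": "move_arm", "kwargs": {"moves": [[[0,0,0,0,60],[0,0,0,0,40],[0,0,0,0,30],[0,0,0,0,25]]]}}

```text
clock: 6.38
eef_pos: [0.4501, -0.274, 0.0213]
tool_rot: [0.793, 0.609, 0.0, 0.0]
ft_force: [-0.4, 0.1, -0.5]
grip_width: 0.0216
grasp_force: 0.0
```

Request:
{"fn": "move_arm", "kwargs": {"moves": [[[0,0,0,0,22],[0,0,0,0,10],[0,0,0,0,0],[0,0,0,0,0]]]}}

```text
clock: 6.88
eef_pos: [0.4502, -0.2741, 0.0214]
tool_rot: [0.793, 0.609, 0.0, 0.0]
ft_force: [-1.6, -0.4, 5.1]
grip_width: 0.0192
grasp_force: 59.2
```

Request:
{"fn": "move_arm", "kwargs": {"moves": [[[0,0,0.003,0,0],[0,0,0.008,0,0],[0,0,0.018,0,0],[0,0,0.03,0,0],[0,0,0.03,0,0]]]}}

```text
clock: 7.5
eef_pos: [0.451, -0.2746, 0.0524]
tool_rot: [0.793, 0.609, 0.001, 0.002]
ft_force: [0.1, -0.2, -1.8]
grip_width: 0.0193
grasp_force: 58.6
```

The cell is gripped at 59 N and lifted free. Now I'll raise it and carry it over towards the polariscope.

Request:
{"fn": "move_arm", "kwargs": {"moves": [[[0,0,0.03,0,0],[0,0.005,0.07,2,0],[0,0.02,0.115,5,0],[0.005,0.045,0.16,8,0],[0.01,0.075,0.2,12,0]]]}}

```text
clock: 8.12
eef_pos: [0.4599, -0.1985, 0.2525]
tool_rot: [0.725, 0.689, 0.0, 0.0]
ft_force: [0.5, 0.3, -1.1]
grip_width: 0.0192
grasp_force: 58.6
```

Request:
{"fn": "move_arm", "kwargs": {"moves": [[[0.007,0.035,0.02,4,0],[0.014,0.075,0.03,8,0],[0.022,0.115,0.03,12,0],[0.03,0.155,0.03,16,0],[0.037,0.195,0.03,18,0]]]}}

```text
clock: 8.75
eef_pos: [0.4969, -0.0026, 0.2808]
tool_rot: [0.608, 0.794, 0.0, 0.0]
ft_force: [0.3, 0.0, -1.0]
grip_width: 0.0193
grasp_force: 58.6
```

Request:
{"fn": "move_arm", "kwargs": {"moves": [[[0.007,0.04,0,0,0],[0.014,0.08,0,0,0],[0.018,0.11,0,0,0],[0.018,0.11,0,0,0],[0.018,0.11,0,0,0]]]}}

```text
clock: 9.38
eef_pos: [0.5146, 0.1058, 0.2806]
tool_rot: [0.609, 0.793, -0.0, -0.0]
ft_force: [-0.0, -0.8, -1.1]
grip_width: 0.0194
grasp_force: 58.7
```

```bash
python3 - <<'E'
from h import *
o,w=shot('wrist','w4.png'); w=load('w4')
print(o['eef_pos'],o['grip_width'],o['clock'],R.from_quat(o['tool_rot']).as_matrix().round(4).tolist())
cv2.imwrite('pics/w4b.png',cv2.resize(w['color'][:,:,::-1],(800,600),interpolation=cv2.INTER_CUBIC))
E
```

```text
[0.51460438 0.10580347 0.28056604] 0.019409519976854455 9.375 [[-0.2587, 0.966, -0.0007], [0.966, 0.2587, -0.0005], [-0.0003, -0.0008, -1.0]]
```

View pics/w4b.png

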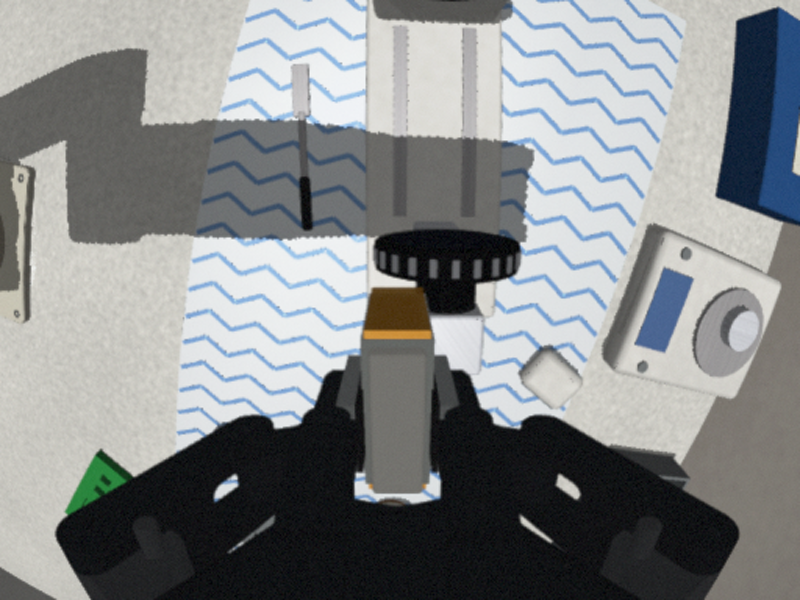

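The cell is held well, with the polariscope ahead. Its base edges run at columns 367 and 502, parallel to the tool, so the yaw matches. The analyser ring spans columns 374–520 and rows 230–283, and the foot of the lamp's front is at row about 22. The spatula and the case are clear of the path.

```bash
python3 - <<'E'
from h import *
w=load('w4'); g=w['color'].astype(float).mean(2)
for r in (30,60,130): print(r,'L',g[r-2:r+3].mean(0)[228:244].round().astype(int).tolist(),'R',g[r-2:r+3].mean(0)[314:330].round().astype(int).tolist())
print('lamp col',g[:22,270:300].mean(1).round().astype(int).tolist())
print('ring col',g[140:190,283:289].mean(1).round().astype(int).tolist())
m=(g<45).astype(np.uint8); m[185:]=0
n,l,st,c=cv2.connectedComponentsWithStats(m[:,200:360])
print(st[1:][st[1:,4]>200])
for r in range(148,180,4): 
    x=np.where(m[r,200:360])[0]+200; print(r,x.min() if len(x) else 0,x.max() if len(x) else 0)
E
```

```text
30 L [240, 239, 240, 239, 239, 231, 197, 189, 206, 214, 216, 216, 218, 217, 217, 218] R [220, 220, 221, 222, 221, 211, 190, 207, 232, 233, 233, 233, 231, 218, 205, 195]
60 L [213, 208, 212, 212, 214, 208, 171, 190, 210, 218, 219, 217, 217, 217, 216, 215] R [220, 219, 220, 220, 219, 211, 193, 210, 232, 236, 236, 235, 235, 235, 234, 235]
130 L [91, 85, 87, 91, 97, 100, 98, 100, 104, 105, 105, 104, 104, 103, 104, 104] R [107, 106, 106, 107, 104, 99, 92, 90, 90, 91, 92, 92, 94, 93, 93, 88]
lamp col [60, 82, 84, 84, 85, 85, 85, 84, 84, 85, 85, 85, 89, 110, 153, 207, 219, 217, 212, 212, 211, 212]
ring col [105, 100, 88, 87, 87, 86, 65, 22, 14, 13, 14, 8, 13, 12, 15, 13, 13, 15, 14, 9, 12, 11, 14, 13, 15, 16, 14, 16, 15, 15, 16, 17, 15, 15, 14, 13, 17, 17, 16, 12, 14, 12, 14, 10, 14, 12, 13, 17, 15, 11]
[[  40  147   92   38 2362]]
148 259 306
152 243 326
156 241 331
160 242 331
164 242 329
168 242 329
172 243 329
176 252 326
```

```bash
python3 - <<'E'
from h import *
w=load('w4'); T=R.from_quat(w['rot'])
loc=lambda uv,z: T.inv().apply(plane(w,uv,z)-w['pos'])
for r in (30,60): q=loc([[235.3,r],[320,r]],.019); print('base',r,q.round(4).tolist(),q[:,1].mean())
print('lamp foot',loc([[286,14]],.019))
print('ring front bottom',loc([[286,146.5]],.083))
for r in (154,157,160): q=loc([[240.5,r],[331.7,r]],.13); print('ring sides',r,q.round(4).tolist(),q[:,1].mean())
E
```

```text
base 30 [[0.1754, -0.0255, 0.2615], [0.1787, 0.0895, 0.2614]] 0.031991646573078666
base 60 [[0.1328, -0.0254, 0.2615], [0.1354, 0.0891, 0.2615]] 0.031834093316569376
lamp foot [[0.19960432 0.04286364 0.26146461]]
ring front bottom [[0.02311473 0.0366242  0.1975301 ]]
ring sides 154 [[0.022, -0.014, 0.1506], [0.0228, 0.079, 0.1505]] 0.03253182833542023
ring sides 157 [[0.019, -0.014, 0.1506], [0.0197, 0.0792, 0.1505]] 0.03260271846247793
ring sides 160 [[0.0159, -0.014, 0.1506], [0.0166, 0.0794, 0.1505]] 0.03267621440512987
```

The axis lies 32 mm to tool +y. The ring front is at +23 mm and the lamp foot at +200 mm, so the beam is about +110 mm along. I'll go above it and look once more.

Request:
{"fn": "move_arm", "kwargs": {"moves": [[[0.0007,0.03,0,0,0],[0.0015,0.06,0,0,0],[0.0025,0.095,0,0,0],[0.003,0.1135,0,0,0],[0.003,0.1135,0,0,0]]]}}

```text
clock: 10.05
eef_pos: [0.5179, 0.2196, 0.2806]
tool_rot: [0.609, 0.794, -0.0, 0.0]
ft_force: [-0.3, -0.4, -1.5]
grip_width: 0.0193
grasp_force: 58.8
```

Request:
{"fn": "move_arm", "kwargs": {"moves": [[[0,0,0,0,0],[0,0,0,0,0]]]}}

```text
clock: 10.3
eef_pos: [0.518, 0.2184, 0.281]
tool_rot: [0.61, 0.793, -0.0, 0.0]
ft_force: [0.0, -0.0, -1.7]
grip_width: 0.0193
grasp_force: 58.8
```

```bash
python3 - <<'E'
from h import *
o,w=shot('wrist','w5.png'); w=load('w5')
print(o['eef_pos'],o['grip_width'],o['clock'],R.from_quat(o['tool_rot']).as_matrix().round(4).tolist())
cv2.imwrite('pics/w5b.png',crop(w,156,0,200,150,4))
o,s=shot('side','d5.png')
E
```

```text
[0.51800306 0.21840909 0.28096773] 0.019289847040604248 10.3 [[-0.257, 0.9664, 0.0001], [0.9664, 0.257, -0.0003], [-0.0003, 0.0, -1.0]]
```

View pics/w5b.png

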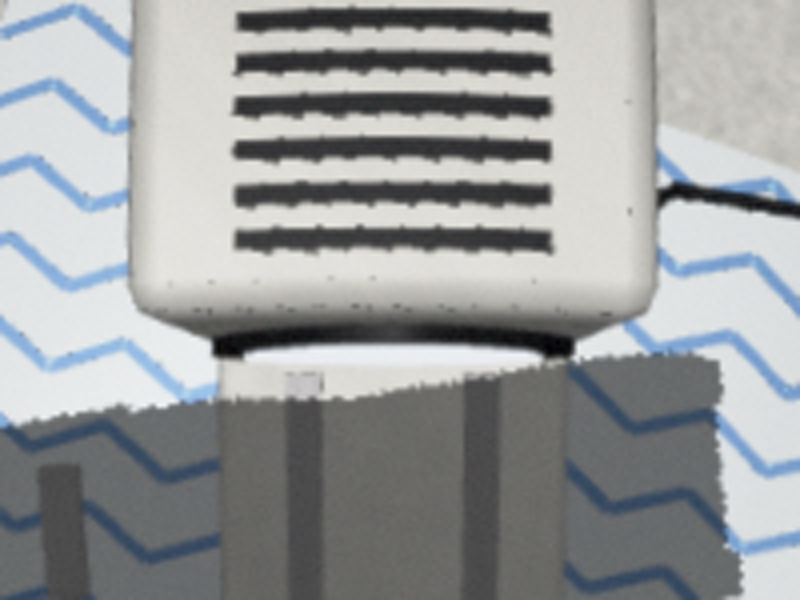

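The lamp top spans columns 130–657 and its black bezel 213–574, both centred at column 393.5, so the lateral position is right. The bezel front is at row about 357, proud of the house.

```bash
python3 - <<'E'
from h import *
w=load('w5'); T=R.from_quat(w['rot'])
loc=lambda uv,z: T.inv().apply(plane(w,uv,z)-w['pos'])
f=lambda x,y:[156+x/4,y/4]
q=loc([f(213,355),f(574,355)],.13);print('bezel',q.round(4).tolist(),q.mean(0))
print('bezel front rows',loc([f(214,350),f(214,355),f(214,360)],.13)[:,0], 'window low edge z=.09',loc([f(394,366)],.092))
q=loc([f(220,500),f(568,500)],.019);print('base',q.round(4).tolist(),q.mean(0))
q=loc([f(130,240),f(657,240)],.185);print('lamp',q.round(4).tolist(),q.mean(0))
q=loc([f(304,420),f(482,420)],.019); p=loc([f(305,590),f(483,590)],.019);print('rails',q.mean(0),p.mean(0))
print('ring in this frame', T.inv().apply(np.array([.51460,.10580,0])+R.from_quat(load('w4')['rot']).apply([.0231,.0326,0])*[1,1,0]-w['pos']*[1,1,0]))
E
```

```text
bezel [[0.0877, -0.0443, 0.1509], [0.0877, 0.0442, 0.1509]] [ 8.77418394e-02 -4.21554611e-05  1.50939351e-01]
bezel front rows [0.08898663 0.08773622 0.08648639] window low edge z=.09 [[8.59442498e-02 1.30489410e-04 1.88939937e-01]]
base [[0.0441, -0.0591, 0.262], [0.0441, 0.0596, 0.262]] [4.40923975e-02 2.49497744e-04 2.61953483e-01]
lamp [[0.1091, -0.0529, 0.0959], [0.1091, 0.0527, 0.0959]] [ 1.09146652e-01 -9.09668940e-05  9.59324219e-02]
rails [ 7.09847894e-02 -9.39110265e-05  2.61944778e-01] [1.25308258e-02 2.37204454e-04 2.61963695e-01]
ring in this frame [-8.47956598e-02  3.30671457e-04  2.74398964e-05]
```

The window is at +86 to +87.5 mm and the ring at −85 mm, with zero lateral error. The centre needs only about 1 mm more towards the lamp. Descending to TCP z = 0.125 puts the cell centre at 0.130.

Request:
{"fn": "move_arm", "kwargs": {"moves": [[[0,0.001,-0.02,0,0],[0,0.001,-0.05,0,0],[0,0.001,-0.08,0,0],[0,0.001,-0.11,0,0],[0,0.001,-0.13,0,0]]]}}

```text
clock: 11.02
eef_pos: [0.5173, 0.2198, 0.1493]
tool_rot: [0.609, 0.793, -0.001, -0.0]
ft_force: [0.2, -0.4, -1.3]
grip_width: 0.0192
grasp_force: 58.8
```

Request:
{"fn": "move_arm", "kwargs": {"moves": [[[0,0,-0.014,0,0],[0,0,-0.026,0,0],[0,0,-0.026,0,0],[0,0,-0.026,0,0],[0,0,-0.026,0,0]]]}}

```text
clock: 11.65
eef_pos: [0.5185, 0.2209, 0.1257]
tool_rot: [0.609, 0.793, 0.001, 0.0]
ft_force: [0.4, -0.3, -0.9]
grip_width: 0.0192
grasp_force: 58.8
```

```bash
python3 - <<'E'
from h import *
w=load('w4'); T=R.from_quat(w['rot']); z=w['pos'][2]+.0275
print('cell in tool',T.inv().apply(plane(w,[[254.5,331/1.5625],[254.5,489/1.5625]],z)-w['pos']))
o,s=shot('scene','s6.png'); o,d=shot('side','d6.png'); s=load('s6'); d=load('d6')
print(o['eef_pos'],R.from_quat(o['tool_rot']).as_matrix().round(4).tolist(),o['ft_force'],o['clock'])
cv2.imwrite('pics/m6.png',np.hstack([crop(s,265,130,130,150,3),crop(d,120,170,130,150,3)]))
E
```

```text
cell in tool [[ 0.02750657 -0.00021098 -0.02750931]
 [-0.02654379 -0.00018383 -0.02749074]]
[0.51841157 0.22084731 0.12561621] [[-0.2586, 0.966, 0.0015], [0.966, 0.2586, 0.0006], [0.0002, 0.0016, -1.0]] [-0.5821091  -0.0291209  -1.23032175] 11.7
```

View pics/m6.png

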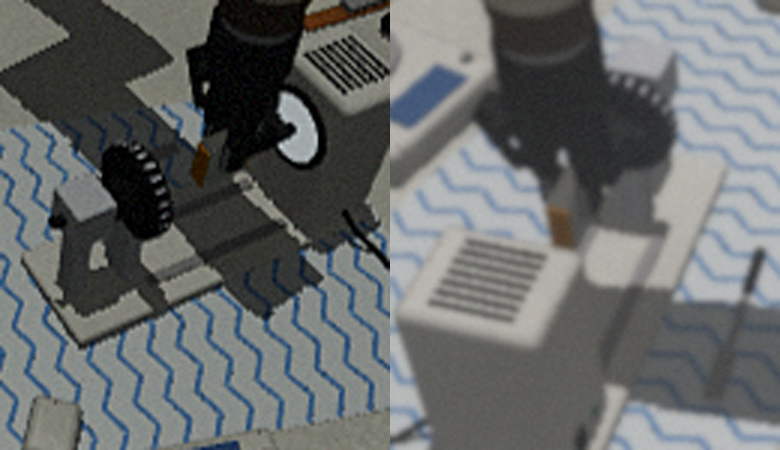

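The cell hangs upright in the gap between lamp and analyser, and its amber windows face both. I'll trim it by about 2 mm and settle.

Request:
{"fn": "move_arm", "kwargs": {"moves": [[[-0.0005,-0.0015,-0.0005,0,0],[-0.0005,-0.0015,-0.0005,0,0],[-0.0005,-0.0015,-0.0005,0,0],[-0.0005,-0.0015,-0.0005,0,0],[-0.0005,-0.0015,-0.0005,0,0]]]}}

```text
clock: 12.38
eef_pos: [0.5174, 0.2191, 0.1243]
tool_rot: [0.609, 0.793, -0.0, -0.0]
ft_force: [0.5, 0.2, -1.6]
grip_width: 0.0189
grasp_force: 58.8
```

Request:
{"fn": "move_arm", "kwargs": {"moves": [[[0,0,0,0,0],[0,0,0,0,0],[0,0,0,0,0],[0,0,0,0,0]]]}}

```text
clock: 12.88
eef_pos: [0.5174, 0.2191, 0.1243]
tool_rot: [0.609, 0.793, 0.0, 0.0]
ft_force: [-0.5, -1.6, -1.1]
grip_width: 0.0195
grasp_force: 58.8
```

Request:
{"fn": "move_arm", "kwargs": {"moves": [[[0.0004,0,0.0007,0,0],[0.0004,0,0.0007,0,0],[0.0004,0,0.0007,0,0],[0.0004,0,0.0007,0,0],[0.0004,0,0.0007,0,0]]]}}

```text
clock: 13.5
eef_pos: [0.5178, 0.2191, 0.125]
tool_rot: [0.609, 0.793, -0.0, -0.0]
ft_force: [0.6, 0.1, -1.9]
grip_width: 0.0191
grasp_force: 58.8
```

```bash
python3 -c "
from h import *
o=monitor.get_obs();print(o['eef_pos'],o['joint_vel'],o['grasp_force']);print(job.job_done())"
```

```text
[0.517769   0.21909935 0.12499869] [-4.55178135e-05 -5.43274595e-04  7.76945757e-04 -5.34299363e-04
  1.83471373e-04 -9.58170171e-04] 58.75738263130188
the job is handed in; nothing more can be done
None
```

The lid is pressed home, the cell is held still by its frosted sides at the centre of the polariscope's light path (to within about 1–2 mm by my measurements), and the job was handed in at 13.5 s; the hand-in gave no verdict.

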